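# Slide the brass blank out over the end of the work rest

### The arm

A 6-joint arm with a two-finger parallel gripper is mounted at the origin on the work surface. World frame = base frame: x ahead of the robot, y to its left, z up, the work surface at z = 0. Lengths are in m, angles in rad, forces in N, time in s.
With the tool pointing down it reaches from about 0.3 to 0.875 m from the base axis. Payload 4.2 kg.
Tool frame: the origin (TCP) lies at the very end of the fingers, on their centre line; the grasp point (between the pads) lies 19 mm behind it; z points along the fingers, y is the line along which they close (so a half turn about z gives the same grasp; the last joint's range is limited). The gripper opens to 85 mm and grips with 20 to 120 N. Pads are 22 mm wide; open, the fingers measure 114 mm over their backs; the gripper's body (76 mm by 85 mm) begins 54 mm behind the grasp point. The pads swing forward as they close: fully open they stand 13 mm farther back than shut.
Start: joints at [1.099, 0.32, 1.565, -0, 1.257, -0.02], TCP at [0.251, 0.517, 0.231] pointing down, gripper open.
Joint ranges: [-3.11, 3.11], [-0.84, 2.01], [0.21, 2.61], [-1.34, 4.49], [0.05, 2.63], [-2.56, 2.56]. Speed limits (rad/s): [2.57, 2.57, 3.14, 3.14, 3.14, 3.14].

### API

Orientations are given as a unit quaternion [w, x, y, z].
In Python, from rig import arm, eoat, kin, imaging gives the robot as it stands. Calls block until the motion is done:
- arm.goto(position, orientation): joint-space move of the TCP to a pose.
- arm.servo_line(position, frame=None, vel=0.15): straight line of the TCP; frame=None keeps the orientation; vel is the mean speed in m/s.
- arm.goto_joints(angles): joint-space move.
- eoat.gripper_to(opening, grasp_force=None): finger opening in m; grasp_force is the grip in N (None keeps the last); returns when the fingers have stopped.
- arm.hold(seconds).
- kin.solve_ik(position, orientation): joint angles nearest the present ones, or None.
- arm.get_obs(): the state.
- imaging.snapshot(name): name is "scene" or "side" or "wrist"; returns a dict with "img" (400x640x3 uint8, red, green, blue), "fx", "fy", "cx", "cy" (pixels), "position" and "orientation" of the camera in the world. Camera axes: x right, y up, looking along -z (the intrinsics and any distortion apply to the point x, -y, -z); pixel columns grow to the right and rows downward; lengths in m; the calibration is good to about 2 mm. The wrist camera is an equidistant fisheye: a pixel r from the principal point sees the ray r / f radians off the axis. A picture is of the moment at which its call begins. There is no depth.
A pose or a line that the arm cannot do raises arm.MotionError and nothing moves.
- arm.sign_off(): hands the job in; it is judged then, once.
Trained networks look in a picture, given as the dict that the camera call returned (one of the last four; its "shot" number tells which), for a name from the list of things; names that differ only in an ending like _2 or _b are one class to them, and where a whole thing is asked for, a point or a joint stands for the part that bears it (a point fixed in the world has none). Each returns a list of dicts, best first, with "score" (0 to 1); they miss things now and then, are a little off and sometimes report something else, mostly with a low value. They report only what shows in the picture. A call takes as long as a camera call. They do not tell look-alikes from the thing itself.
- imaging.search_frame(picture, name): "position" ([column, row] as shares, 0 to 1, of the picture: columns of its width, rows of its height, amid what is visible of it).
- imaging.mark_of(picture, name): "position" ([column, row] as shares, 0 to 1, of the picture: columns of its width, rows of its height: a listed point, or the origin of a listed thing).
The state is a dict: "clock": time; "q": joint angles; "joint_vel": joint speeds; "tau": joint torques, N m; "eef_pos": TCP position; "ee_rot": TCP orientation; "ft_force": force on the tool from outside, world axes, zero at the start; "ft_torque": the same for the moment, N m; "finger_gap": finger opening in m; "finger_force": force on a finger pad.
Only numpy, scipy, OpenCV 4.12 (cv2) and the standard library are available. Lean on these libraries where they do the work, as an engineer would, in place of code of your own. Each camera call takes 0.05 s, during which the arm holds its last target. There are 200 camera calls.

### The job

A flat brass blank lies askew on the steel work rest, with a tin standing at the other end of the ledge. Push the blank with your fingertips until one long edge lies flat along the rest's raised back lip and about a third of its length sticks out past the end of the rest on the side away from the tin, so that this end can be filed. Keep it lying flat on the rest, never lift it, and leave the tin, the spray can, the file and the horn alone.

Things in the scene. Friction and masses are not known exactly. Their poses are not given: they have to be found in the camera images.
- rest: Work rest bolted to the bench: a dark steel ledge on two tube legs, 100 mm deep (its own x, -50 to +50 mm), 400 mm long (its own y, -200 to +200 mm), open at the front and both ends. Its flat top is 90 mm above the bench. Origin on the bench under the ledge's centre, z up, +x roughly away from the robot. Place and yaw vary.
- lip (a point): Middle of the foot of the raised back lip: on the lip's inner face, at the height of the ledge's top. The lip runs along the whole back (+x) edge of the ledge, 6 mm thick, 20 mm higher than the ledge's top; its inner face is at x = +50 mm of the rest.
- blank: Flat brass plate, 60 (its x) by 120 (its y) by 6 mm, about 0.36 kg, a small screw hole at each corner. Loose and slightly askew, wholly on one half of the ledge, 7 to 30 mm short of the lip; slides with a few newtons. Origin: centre of its underside. Along the lip its centre is at x = +20 mm of the rest; a third out (40 mm) puts its centre 180 mm from the rest's centre along y.
- tin: Round aluminium polish tin, 68 mm across, 40 mm high, standing loose on the other half of the ledge from the blank. Which half varies. Origin at the centre of its underside.
- can: Spray can, 58 mm across, 182 mm tall, standing on the bench to the robot's right of the rest. Origin at the centre of its underside.
- file: Flat file with a wooden handle, 335 mm long, up to 26 mm high, lying on the bench to the robot's left of the rest. Origin on the bench near its middle, blade towards its own +x.
- horn: Curved animal horn, about 220 mm from end to end, up to 48 mm high, lying on the bench beyond the rest. Origin on the bench under the middle of its curve.
Not all that is in view belongs to the job. Of the things like the blank, leave any that is green; of the rest the larger one is meant.

How it is judged:
At the end, for the whole second after the job is handed in: The blank lies still and flat on the rest, long edge within 4 mm of the back lip at its middle and within 0.05 rad of parallel, with 28 to 52 mm past the end of the rest away from the tin; the tin within 15 mm, the can, file and horn within 20 mm of where they were (((y of tin in the frame of rest below 0 m and y of blank in the frame of rest between 0.168 and 0.192 m) or (y of tin in the frame of rest above 0 m and y of blank in the frame of rest between -0.192 and -0.168 m)) and x of blank in the frame of rest between 0.016 and 0.024 m and angle between the x axis of blank and the x axis of rest, either way round below 0.05 rad and angle between blank's own z axis and vertical below 0.04 rad and z of blank in the frame of rest between 0.087 and 0.093 m and linear speed of blank below 0.01 m/s and distance of tin from where it was at the start of the episode below 0.015 m and distance of each of can, file, horn from where it was at the start of the episode below 0.02 m); the robot touches nothing.
It fails at once if the blank is lifted or carried (more than 6 mm off the ledge) (z of blank in the frame of rest above 0.096 m).
It fails at once if the blank is tipped up or falls off the ledge (angle between blank's own z axis and vertical above 0.15 rad or z of blank in the frame of rest below 0.08 m).
It fails at once if the tin is pushed about (15 mm) (distance of tin from where it was at the start of the episode above 0.015 m).
It fails at once if the can, the file or the horn is disturbed (20 mm) (distance of any of can, file, horn from where it was at the start of the episode above 0.02 m).
It also fails if it takes over 58 s, if anything falls off the work surface, if the arm or the gripper's body presses on something with over 40 N, if the wrist force passes 120 N, or if a joint passes its speed limit or range.

## Working session

There is one attempt and no reset: what is moved stays moved. The work goes in short steps, each a Python script; the robot and the scene stay as the last script left them, time stands still between calls to the robot, and variables do not carry over. Pictures are saved under pics/ and viewed, at most 10 in all, crops included, and the job is handed in when it is done.

```bash
mkdir -p pics
cat > h.py <<'E'
import numpy as np, cv2
from scipy.spatial.transform import Rotation as R
from rig import arm, eoat, kin, imaging
def rot(q): return R.from_quat([q[1],q[2],q[3],q[0]]).as_matrix()
def ray(s,u,v,wrist=False):
    a=(u-s["cx"])/s["fx"]; b=(v-s["cy"])/s["fy"]
    if wrist:
        t=np.hypot(a,b); k=np.sin(t)/max(t,1e-9); d=np.array([a*k,-b*k,-np.cos(t)])
    else: d=np.array([a,-b,-1.])
    return rot(s["orientation"])@d
def at(s,u,v,z,wrist=False):
    d=ray(s,u,v,wrist); p=np.array(s["position"]); return p+d*(z-p[2])/d[2]
def proj(s,P,wrist=False):
    c=rot(s["orientation"]).T@(np.array(P)-s["position"]); x,y,z=c[0],-c[1],-c[2]
    if wrist:
        r=np.hypot(x,y); k=np.arctan2(r,z)/max(r,1e-9); x,y=x*k,y*k
    else: x,y=x/z,y/z
    return np.array([s["cx"]+s["fx"]*x, s["cy"]+s["fy"]*y])
def save(s,n): cv2.imwrite("pics/"+n+".png",s["img"][:,:,::-1])
E
python3 - <<'E'
from h import *
np.set_printoptions(precision=3,suppress=True)
Z=dict(rest=0,lip=.09,blank=.09,tin=.09,can=0,file=0,horn=0)
ims=[]
for c in ["scene","side"]:
    s=imaging.snapshot(c); ims.append(s["img"]); print(c,np.array(s["position"]),s["fx"])
    for n in Z:
        for d in imaging.mark_of(s,n)[:4]:
            u,v=np.array(d["position"])*[640,400]; print(n,round(d["score"],2),round(u),round(v),at(s,u,v,Z[n]))
o=np.concatenate(ims,1); o=np.concatenate(ims,0)
for i,n in zip(ims,["scene0","side0"]): cv2.imwrite(f"pics/{n}.png",i[:,:,::-1])
print(arm.get_obs()["clock"])
E
```

```text
scene [ 1.288 -0.377  1.24 ] 435.75088163860124
rest 0.68 299 198 [ 0.52  -0.061  0.   ]
lip 0.55 311 191 [ 0.57  -0.038  0.09 ]
blank 0.81 275 192 [ 0.516 -0.142  0.09 ]
blank 0.77 280 169 [ 0.441 -0.089  0.09 ]
blank 0.74 206 247 [ 0.601 -0.403  0.09 ]
blank 0.31 358 251 [ 0.825 -0.016  0.09 ]
tin 0.63 326 169 [0.513 0.047 0.09 ]
can 0.95 206 248 [ 0.549 -0.408  0.   ]
file 0.59 404 147 [0.498 0.384 0.   ]
horn 0.77 357 252 [0.79  0.008 0.   ]
side [ 0.281 -0.653  0.896] 396.7722447601743
rest 0.67 299 236 [ 0.517 -0.049  0.   ]
lip 0.88 317 209 [ 0.574 -0.051  0.09 ]
lip 0.29 288 189 [0.534 0.052 0.09 ]
blank 0.87 387 259 [ 0.653 -0.265  0.09 ]
blank 0.6 257 266 [ 0.369 -0.142  0.09 ]
blank 0.59 317 244 [ 0.524 -0.15   0.09 ]
tin 0.75 287 189 [0.531 0.05  0.09 ]
can 0.78 379 345 [ 0.551 -0.406  0.   ]
file 0.59 240 148 [0.495 0.372 0.   ]
horn 0.83 366 189 [0.777 0.02  0.   ]
0.8
```

View pics/scene0.png

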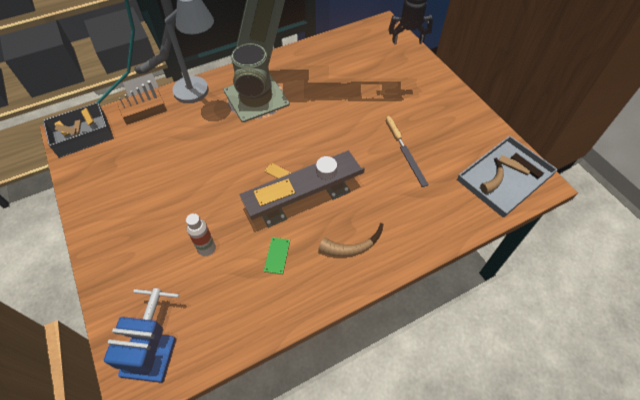

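View pics/side0.png

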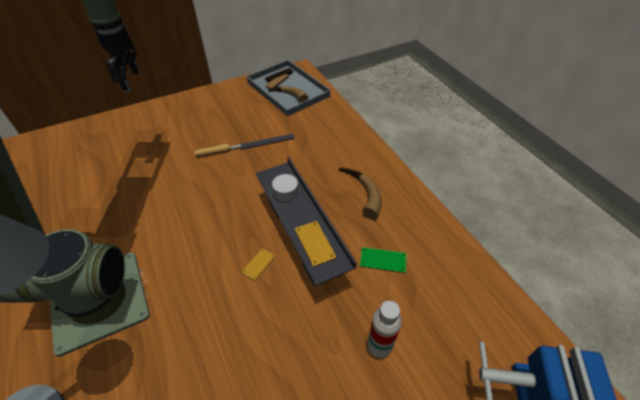

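Candidates: the brass plate on the ledge (scene 275,192; side 315,242), a smaller brass plate on the bench (277,171; 258,264) and a green plate (277,256; 384,260). The one on the ledge fits, being brass and the larger of the two. I'll confirm it close up with the wrist camera.

Run:
```python
from h import *
np.set_printoptions(precision=3,suppress=True)
eoat.gripper_to(0.0)
arm.goto([0.47,-0.08,0.36],[0,1,0,0])
s=imaging.snapshot("wrist"); print(s["position"],rot(s["orientation"]),s["fx"],s["cx"],s["cy"])
for n,z in dict(rest=0,lip=.09,blank=.09,tin=.09).items():
    for d in imaging.mark_of(s,n)[:3]:
        u,v=np.array(d["position"])*[640,400]; print(n,round(d["score"],2),round(u),round(v),at(s,u,v,z,True))
save(s,"w1"); o=arm.get_obs(); print(o["clock"],o["eef_pos"],o["q"],o["finger_gap"])
```

```text
[ 0.552 -0.079  0.501] [[ 0.001  0.948  0.318]
 [-1.     0.001 -0.001]
 [-0.001 -0.318  0.948]] 309.70691628693146 326.31518344351315 195.06587437321784
rest 0.86 307 112 [ 0.523 -0.047  0.   ]
blank 0.89 415 23 [ 0.655 -0.195  0.09 ]
blank 0.76 379 121 [ 0.518 -0.148  0.09 ]
blank 0.55 326 194 [ 0.416 -0.078  0.09 ]
tin 0.67 242 116 [0.525 0.035 0.09 ]
4.1333 [ 0.47 -0.08  0.36] [-0.192  0.105  1.527  0.     1.51   1.378] 1.1397552125725601e-05
```

View pics/w1.png

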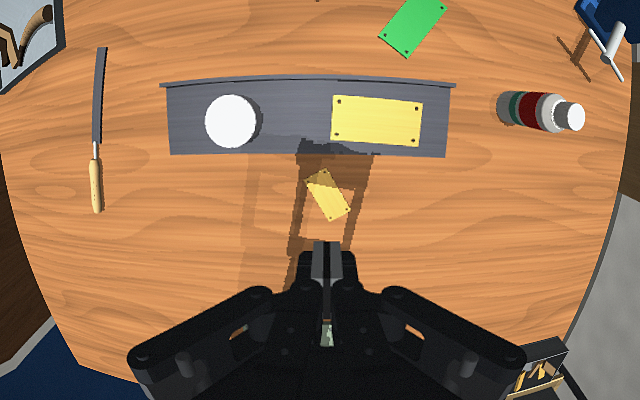

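The large brass plate lies on the ledge at (376,120), the tin at (231,121), the small brass plate on the bench at (328,195) and the green plate at (412,25). I'll rectify the ledge plane for measuring and use it as the confirming crop.

```bash
cat >> h.py <<'E'
def rectify(s,z,x0=.44,x1=.62,y0=-.30,y1=.20,k=1600):
    W=int((y1-y0)*k);H=int((x1-x0)*k)
    yy=y1-(np.arange(W)+.5)/k; xx=x1-(np.arange(H)+.5)/k
    X,Y=np.meshgrid(xx,yy,indexing="ij")
    P=np.stack([X,Y,np.full_like(X,z)],-1)-s["position"]; c=P@rot(s["orientation"])
    x,y,zz=c[...,0],-c[...,1],-c[...,2]; r=np.hypot(x,y); q=np.arctan2(r,zz)/r
    return cv2.remap(s["img"],(s["cx"]+s["fx"]*x*q).astype(np.float32),(s["cy"]+s["fy"]*y*q).astype(np.float32),cv2.INTER_LINEAR)[:,:,::-1].copy()
def blankfit(s,near=(.52,-.15),z=.096):
    k=1600; b=rectify(s,z,.44,.62,-.34,.20,k); h=cv2.cvtColor(b,cv2.COLOR_BGR2HSV)
    m=cv2.inRange(h,(20,110,90),(32,255,255)); m=cv2.morphologyEx(m,cv2.MORPH_OPEN,np.ones((7,7)))
    cs=cv2.findContours(m,cv2.RETR_EXTERNAL,cv2.CHAIN_APPROX_NONE)[0]
    c=max(cs,key=cv2.contourArea)
    box=cv2.boxPoints(cv2.minAreaRect(c)); return np.stack([.62-box[:,1]/k,.20-box[:,0]/k],1)
E
cat > m.py <<'E'
from h import *
np.set_printoptions(precision=4,suppress=True)
s=imaging.snapshot("wrist"); 
b=blankfit(s); print("box",b,"centre",b.mean(0),"sides",np.linalg.norm(b[1]-b[0]),np.linalg.norm(b[2]-b[1]))
im=rectify(s,.09); cv2.imwrite("pics/r1.png",im)
E
python3 m.py
```

```text
box [[ 0.4933 -0.083 ]
 [ 0.5528 -0.0865]
 [ 0.5459 -0.2055]
 [ 0.4864 -0.202 ]] centre [ 0.5196 -0.1443] sides 0.059570048 0.11923122
```

View pics/r1.png

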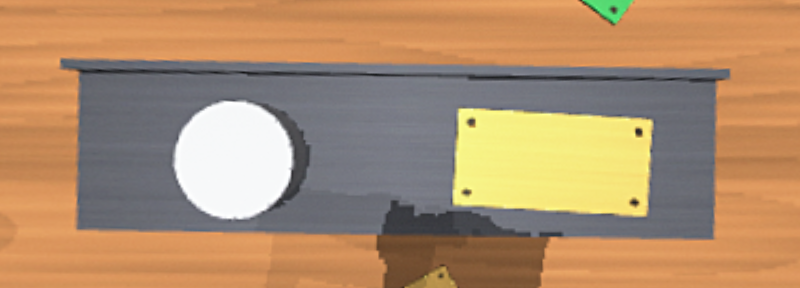

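Confirmed: it is brass and measures 119×60 mm, on the half away from the tin. First I'll push it to the lip with shut fingers.

```bash
cat >> h.py <<'E'
YAW=-.0141; C=np.array([.5235,-.0485])
def w(x,y,z): c,s_=np.cos(YAW),np.sin(YAW); return [C[0]+c*x-s_*y, C[1]+s_*x+c*y, z]
def rf(p): c,s_=np.cos(YAW),np.sin(YAW); d=np.array(p)-C; return np.array([c*d[...,0]+s_*d[...,1], -s_*d[...,0]+c*d[...,1]]).T
def q(a): m=R.from_euler("z",YAW+a)*R.from_quat([1,0,0,0]); v=m.as_quat(); return [v[3],v[0],v[1],v[2]]
def F(): return np.array(arm.get_obs()["ft_force"])
def look(name):
    arm.goto([0.47,-0.08,0.36],[0,1,0,0]); s=imaging.snapshot("wrist"); b=blankfit(s)
    c=rf(b.mean(0)); e=sorted([b[1]-b[0],b[2]-b[1]],key=np.linalg.norm)[1]; e=e*np.sign(e[1])
    print("blank rest xy",c,"yaw rel",-np.arctan2(e[0],e[1])-YAW, "clock",arm.get_obs()["clock"]); cv2.imwrite(f"pics/{name}.png",rectify(s,.09)); return c
E
cat > px.py <<'E'
from h import *; import sys
np.set_printoptions(precision=3,suppress=True)
y,x0,x1,xmax=map(float,sys.argv[1:5])
arm.goto(w(x0,y,.16),q(0)); arm.servo_line(w(x0,y,.0935),vel=.1); f0=F(); print("f0",f0)
arm.servo_line(w(x1,y,.0935),vel=.04); print(F()-f0)
x=x1
while x<xmax:
    x+=.0015; arm.servo_line(w(x,y,.0935),vel=.03); f=F()-f0
    if abs(f[0])>15: break
print("end x",x,f,rf(np.array(arm.get_obs()["eef_pos"])[:2]))
arm.servo_line(w(x-.015,y,.0935),vel=.1); arm.servo_line(w(x-.015,y,.17),vel=.15)
look(sys.argv[5])
E
python3 px.py -.096 -.058 -.026 -.015 r2
```

```text
f0 [-0.062  0.499 -0.241]
[-6.147  0.338  4.822]
end x -0.015499999999999991 [-17.361  -1.224  13.744] [-0.022 -0.096]
blank rest xy [ 0.018 -0.095] yaw rel -0.03787613 clock 10.3833
```

View pics/r2.png

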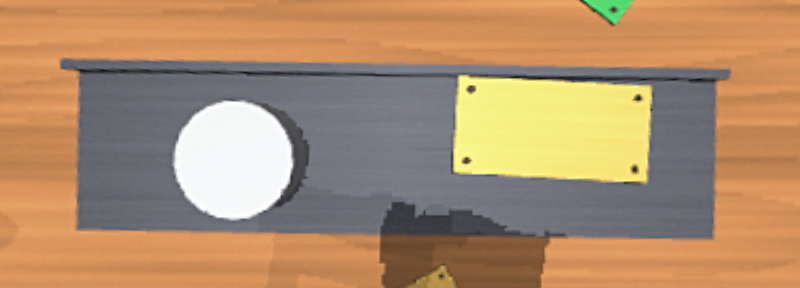

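It's at the lip with a small wedge gap at the right end (650,82). Next I'll push along the lip from the inner end.

```bash
cat > py.py <<'E'
from h import *; import sys
np.set_printoptions(precision=3,suppress=True)
x,y0,y1=map(float,sys.argv[1:4])
a=np.pi/2
c=kin.solve_ik(w(x,y0,.16),q(a)); a=a if c is not None else -a
arm.goto(w(x,y0,.16),q(a)); arm.servo_line(w(x,y0,.0935),vel=.1); f0=F()
n=4
for i in range(1,n+1):
    y=y0+(y1-y0)*i/n; arm.servo_line(w(x,y,.0935),vel=.05); print(y,F()-f0)
print(rf(np.array(arm.get_obs()["eef_pos"])[:2]))
arm.servo_line(w(x,y+.012,.0935),vel=.1); arm.servo_line(w(x,y+.012,.17),vel=.15)
look(sys.argv[4])
E
python3 py.py .010 -.008 -.100 r3
```

```text
-0.031 [-1.126 -0.375  2.174]
-0.054 [-0.971  1.862  4.209]
-0.07700000000000001 [-0.442  2.556  4.975]
-0.1 [-1.355  3.865  5.185]
[ 0.01 -0.1 ]
blank rest xy [ 0.019 -0.167] yaw rel 0.0020520268 clock 17.3917
```

View pics/r3.png

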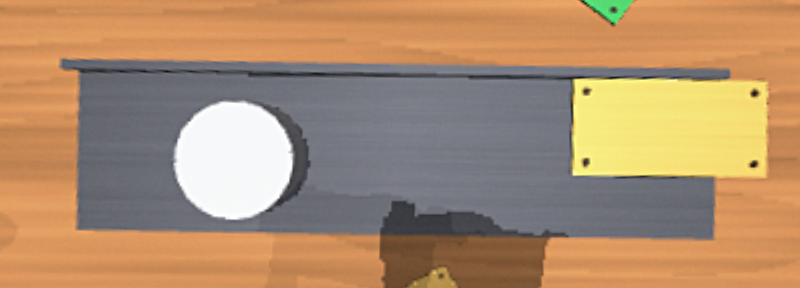

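Nearly parallel, with about 27 mm of overhang. I'll push 13 mm more, then press it lightly against the lip.

```bash
python3 py.py .015 -.085 -.113 r4 && python3 px.py -.178 -.045 -.026 -.0155 r5
```

```text
-0.092 [-2.138  1.054  1.095]
-0.099 [-0.369 -0.25   1.522]
-0.10600000000000001 [-0.869  1.624  2.759]
-0.113 [-1.968 -0.314  1.953]
[ 0.015 -0.114]
blank rest xy [ 0.02  -0.182] yaw rel 0.0016008485 clock 23.2667
f0 [0.419 0.568 0.923]
[-0.729 -0.095 -1.341]
end x -0.015499999999999991 [-12.919  -2.321   6.913] [-0.02  -0.178]
blank rest xy [ 0.02  -0.181] yaw rel 0.006226006 clock 29.3917
```

View pics/r5.png

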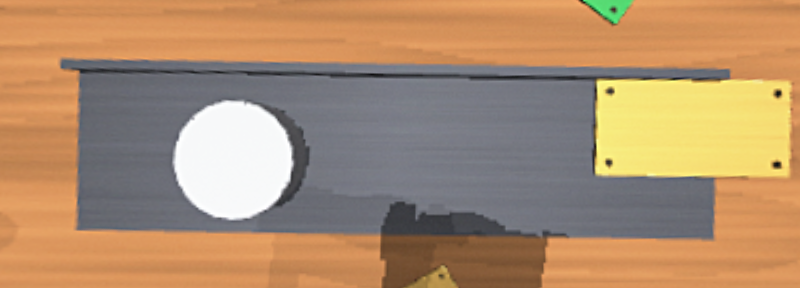

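The blank is flush along the lip with about 40 mm overhanging, the tin hasn't moved, and the arm is clear. Handing in.

```bash
python3 -c "
from rig import arm
print(arm.sign_off())"
```

```text
the job is handed in; nothing more can be done
None
```

I've handed the job in with the brass blank flat along the back lip: my last camera measurement put it about 0.006 rad off parallel, with about 41 mm past the end away from the tin. The sign-off returned no verdict.

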